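Return the seal rings to their caddy after the leak test

TASK

Put the three seal rings away in the white caddy: the small, the medium and the large ring each flat in the pocket of its own size (smallest ring in the smallest recess, largest in the largest). The medium ring is still in the clamshell test fixture: swing the fixture's frame up by its handle and over past upright so that it stays open, then lift the ring out; leave the frame open. The two solid blanks without a hole look much like the rings but do not belong in the caddy: leave them where they lie.

Things in the scene. Friction and masses are not known exactly. Their poses are not given: they have to be found in the camera images.
- ring_small: Small seal ring: steel ring with a black rubber band round its waist, 24 mm outside diameter, 12 mm hole, 20 mm high, lying flat on the worktop. Origin at the centre of its underside, z up. It, the large ring and the two blanks lie in four spots at the right, dealt afresh each time.
- ring_medium: Medium seal ring, same make: 40 mm outside diameter, 26 mm hole, 20 mm high. It lies in the nest of the clamshell fixture (inside a round black rim 49 mm across and 3 mm high), its underside 10 mm above the worktop on the fixture's base plate, and is seen through the closed frame. Origin at the centre of its underside, z up.
- ring_large: Large seal ring, same make: 54 mm outside diameter, 38 mm hole, 20 mm high, flat on the worktop. Origin at the centre of its underside, z up.
- blank_medium: Look-alike, stays where it is: solid disc without a hole, steel with the same black band, 40 mm diameter, 20 mm high, on the worktop. Origin at the centre of its underside.
- blank_large: Look-alike, stays where it is: solid disc without a hole, steel with the same black band, 54 mm diameter, 20 mm high, on the worktop. Origin at the centre of its underside.
- pocket_small: Grey plate 78 x 78 x 8 mm with a round recess 38 mm across, 4 mm deep, for the small ring. The three fixed plates lie in a row, 80 mm apart, in the white caddy at the left, in an order that changes. Origin: centre of the plate's underside, 5 mm above the worktop; recess floor at z = 4 mm, plate top at z = 8 mm from it. Axes: y along the row, x across it, z up.
- pocket_medium: As pocket_small, but with a round recess 54 mm across and 4 mm deep, for the medium ring. (The caddy is a fixed low tray, 250 x 90 mm, its wall tops 10 mm above the worktop.)
- pocket_large: As pocket_small, with a round recess 68 mm across and 4 mm deep, for the large ring.
- frame (a joint): Hinge of the fixture's grey frame: 0 closed, level; 1.57 upright; stop at 2.1, leaning away from the robot. Light (0.16 kg), nearly free: let go below about 1.3 rad it falls shut, past 1.6 it falls on to the stop and stays. Fixture base 120 x 120 x 10 mm, fixed, hinge at its far side between cheeks 38 mm high; closed frame's top 38 mm above the worktop, its cross 2 mm above the ring.
- frame_grip (a point): Centre of the black grip bar at the frame's near edge: 10 mm thick, 40 mm long along the hinge (y), ends flat and free, on two stalks; 67 mm above the worktop when closed. Pinched by its two ends from above, it turns between the fingers as the frame swings. Frame axes: closed, x points away from the robot, z up. The hinge line lies 104 mm along +x and 32 mm along -z from here.
Not all that is in view belongs to the job. What is shaped like the part that bears frame but brown is not meant.

How it is judged:
At the end, for the whole second after the job is handed in: Each ring lies flat (within 0.1 rad) and at rest on the floor of the recess of its own size, its centre within 10 mm of the pocket's and its underside less than 6 mm above the pocket's origin; the frame stands open past 1.7 rad; both blanks are within 25 mm of where they started (horizontal distance between ring_small and pocket_small below 0.01 m and z of ring_small in the frame of pocket_small below 0.006 m and angle between each of ring_small, ring_medium, ring_large's own z axis and vertical below 0.1 rad and linear speed of each of ring_small, ring_medium, ring_large below 0.02 m/s and horizontal distance between ring_medium and pocket_medium below 0.01 m and z of ring_medium in the frame of pocket_medium below 0.006 m and horizontal distance between ring_large and pocket_large below 0.01 m and z of ring_large in the frame of pocket_large below 0.006 m and distance of each of blank_medium, blank_large from where it was at the start of the episode below 0.025 m and value of joint frame above 1.7 rad); the robot touches nothing.
It also fails if it takes over 93 s, if anything falls off the work surface, if the arm or the gripper's body presses on something with over 40 N, if the wrist force passes 120 N, or if a joint passes its speed limit or range.

ROBOT

A 7-joint arm with a two-finger parallel gripper is mounted at the origin on the work surface; the furniture and walls round the work are solid. World frame = base frame: x ahead of the robot, y to its left, z up, the work surface at z = 0. Lengths are in m, angles in rad, forces in N, time in s.
With the tool pointing down it reaches from about 0.425 to 0.925 m from the base axis. Payload 6.8 kg.
Tool frame: the origin (TCP) lies midway between the tips of the shut fingers; the grasp point (between the pads) lies 19 mm behind it; z points along the fingers, y is the line along which they close (so a half turn about z gives the same grasp; the last joint's range is limited). The gripper opens to 88 mm and grips with 3 to 60 N. Pads are 20 mm wide; open, the fingers measure 115 mm over their backs; the gripper's body (75 mm by 178 mm) begins 61 mm behind the grasp point.
Start: joints at [1.19, 0.477, 0.022, 1.555, -0.011, 1.109, -0.083], TCP at [0.182, -0.65, 0.223] pointing down, gripper open.
Joint ranges: [-2.96, 2.96], [-0.34, 2.1], [-1.41, 1.46], [0.24, 2.44], [-1.37, 4.51], [0.17, 1.92], [-2.96, 2.96]. Speed limits (rad/s): [2.39, 2.39, 3.14, 3.14, 3.14, 3.14, 3.14].

INTERFACE

Orientations are given as a 3x3 rotation matrix whose columns are the frame's x, y, z axes.
In Python, from cell import arm gives the robot as it stands.
- The arm moves only by the shell command python3 -m jog 'ROWS' [OPENING]. ROWS is a JSON object of lists of equal length, an entry for each row: "delta_pos": the shift along the tool's x, y, z in cm, a list of three; "angular": the turn, a rotation vector about the tool's x, y, z in degrees, a list of three. A call has 1 to 8 rows; each row shifts and turns the commanded pose from where the row before left it, along the tool's axes as they then stand; what a row does not reach is not made up. A row lasts 1/12 s, in which the tool goes at most 41.7 mm and 7.16 degrees, less where a joint would pass 70% of its speed; a pose out of reach is approached as far as the arm can. A call with a gripper value outside its range is refused whole. OPENING is the closure, from -1 (fully open) to 1 (shut), set as the call begins (- or left out, the last holds). The fingers move at their own pace and stop on an object; the grip force is fixed at half the most. Time passes only in rows, so rows that do not move let the fingers close. It gives the time, the measured TCP pose, the force, the opening and the grip force at its end, in the units of the state.
- arm.state(): the state, without advancing time (a new reading comes with each control period).
- arm.capture(name): name is "scene" or "top" or "wrist"; returns a dict with "image" (384x512x3 uint8, blue, green, red), "fx", "fy", "cx", "cy" (pixels), "k1" (the pictures are not rectified: a ray, as slopes to the right and down, at radius r is drawn at 1 + k1 r^2 times it, then the intrinsics apply), "R" (3x3) and "t" (3): a world point X has camera coordinates R X + t. Camera axes: x right, y down, z forward; pixel columns grow to the right and rows downward; lengths in m; the calibration is good to about 2 mm. A picture is of the moment at which its call begins. There is no depth.
- arm.job_done(): hands the job in; it is judged then, once.
Trained networks look in the newest picture that a camera, given by its name, has taken for a name from the list of things; names that differ only in an ending like _2 or _b are one class to them, and where a whole thing is asked for, a point or a joint stands for the part that bears it (a point fixed in the world has none). Each returns a list of dicts, best first, with "p" (0 to 1); they miss things now and then, are a little off and sometimes report something else, mostly with a low value. They report only what shows in the picture. A call takes as long as a camera call. They do not tell look-alikes from the thing itself.
- arm.find_in(camera, name): "position" ([column, row] in pixels, amid what is visible of it).
- arm.landmark_of(camera, name): "position" ([column, row] in pixels: a listed point, or the origin of a listed thing).
The state is a dict: "time_s": time; "joints": joint angles; "dq": joint speeds; "tau": joint torques, N m; "tcp_pos": TCP position; "eef_rot": TCP orientation; "ft_force": force on the tool from outside, world axes, zero at the start; "torque": the same for the moment, N m; "finger_gap": opening from 0.0 (shut) to 1.0 (fully open); "grip_force": force on a finger pad.
Only numpy, scipy, OpenCV 4.12 (cv2) and the standard library are available. Lean on these libraries where they do the work, as an engineer would, in place of code of your own. Each camera call takes 0.05 s, during which the arm holds its last target. There are 200 camera calls.

## Working session

There is one attempt and no reset: what is moved stays moved. The work goes in short steps, Python scripts to look and compute and a shell command to move; the robot and the scene stay as the last step left them, time stands still between calls to the robot, and variables do not carry over. Pictures are saved under pics/ and viewed, at most 14 in all, crops included, and the job is handed in when it is done.

```bash
ls; mkdir -p pics; python3 - <<'E'
from cell import arm
import cv2
s=arm.state();print(s)
for c in("scene","top"):
    d=arm.capture(c);cv2.imwrite(f"pics/{c}0.png",d["image"]);print(c,d["fx"],d["fy"],d["cx"],d["cy"],d["k1"],d["R"],d["t"])
    for n in("ring_small","ring_medium","ring_large","blank_medium","blank_large","pocket_small","pocket_medium","pocket_large","frame_grip"):
        print(n,[(x["position"],round(x["p"],2)) for x in arm.landmark_of(c,n)])
E
```

```text
pics
{'time_s': 0.0, 'joints': array([ 1.18988545,  0.47777455,  0.02233726,  1.55642205, -0.01149072,
        1.10929507, -0.08311069]), 'dq': array([0.00035825, 0.00022039, 0.00035672, 0.00217859, 0.00187564,
       0.00016437, 0.00031285]), 'tau': array([ 2.92241439e-04, -5.82847381e+01,  1.53576605e+00, -2.72606581e+01,
       -5.41074446e-02,  1.68763997e-02,  9.88406805e-05]), 'tcp_pos': array([ 0.18169786, -0.64947343,  0.22171122]), 'eef_rot': array([[ 9.63012570e-01,  2.69455786e-01, -6.08259243e-04],
       [ 2.69456437e-01, -9.63011144e-01,  1.66309825e-03],
       [-1.37628982e-04, -1.76548389e-03, -9.99998432e-01]]), 'ft_force': array([-0.72619953,  0.48761548,  0.73195878]), 'torque': array([-0.02764786,  0.02363221,  0.03723441]), 'grip_force': 0.0, 'finger_gap': 0.9987818395982432}
scene 409.5725878589981 409.5725878589981 258.04673128449934 192.1792263357634 -0.031160561403670416 [[ 0.99312706 -0.11698407  0.00365709]
 [-0.0977172  -0.84595067 -0.52423163]
 [ 0.06442047  0.52027126 -0.85156786]] [-0.36588881  0.04110932  1.09256417]
ring_small [([318.3, 290.4], 0.67)
[... 237 characters left out ...]
37.2], 0.94)]
pocket_large [([304.3, 156.1], 0.95)]
frame_grip [([178.4, 309.5], 0.59)]
top 419.8922499279271 419.8922499279271 250.3114997470097 192.92401303429872 -0.08367488079219049 [[-0.00500973 -0.99990728  0.0126624 ]
 [-0.99658602  0.00394877 -0.08246643]
 [ 0.08240878 -0.0130323  -0.9965134 ]] [-0.05345248  0.37904277  1.13298248]
ring_small [([331.3, 154.6], 0.42)]
ring_medium [([258.7, 148.8], 0.56)]
ring_large [([365.7, 145.4], 0.62)]
blank_medium [([349.6, 179.8], 0.75)]
blank_large [([313.7, 196.1], 0.72)]
pocket_small [([136.5, 140.4], 0.56)]
pocket_medium [([168.3, 145.8], 0.96)]
pocket_large [([195.2, 146.9], 0.79)]
frame_grip [([345.6, 277.3], 0.73), ([258.2, 161.9], 0.61)]
```

```bash
cat > h.py <<'E'
import numpy as np
def world(d,px,z):
    p=np.array([(px[0]-d["cx"])/d["fx"],(px[1]-d["cy"])/d["fy"]]);q=p.copy()
    for _ in range(20): q=p/(1+d["k1"]*(q@q))
    R=np.array(d["R"]);t=np.array(d["t"]);C=-R.T@t;v=R.T@np.r_[q,1]
    return C+v*(z-C[2])/v[2]
def pix(d,X):
    c=np.array(d["R"])@np.array(X)+np.array(d["t"]);q=c[:2]/c[2];q=q*(1+d["k1"]*(q@q))
    return q*d["fx"]+[d["cx"],d["cy"]]
E
python3 - <<'E'
import cv2
a=cv2.imread("pics/top0.png")
cv2.imwrite("pics/topc.png",cv2.resize(a[100:290,110:390],(800,543),interpolation=cv2.INTER_CUBIC))
E
```

```text
(no output)
```

View pics/topc.png

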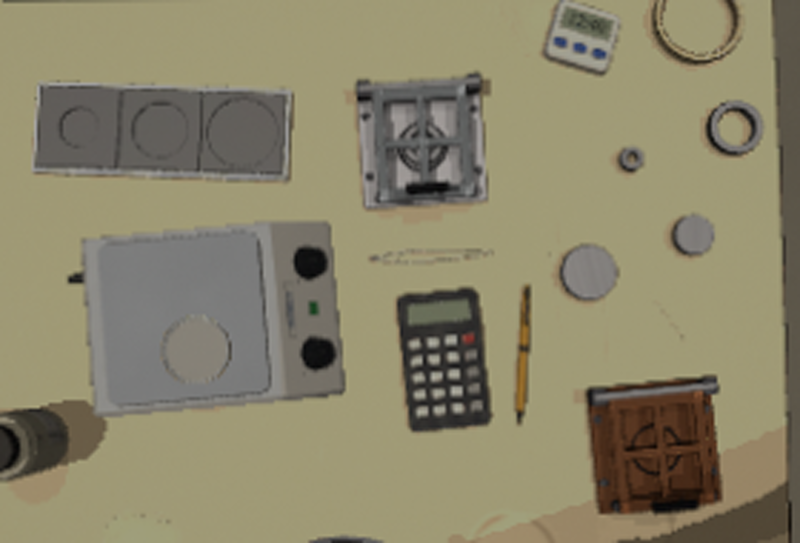

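View pics/scene0.png

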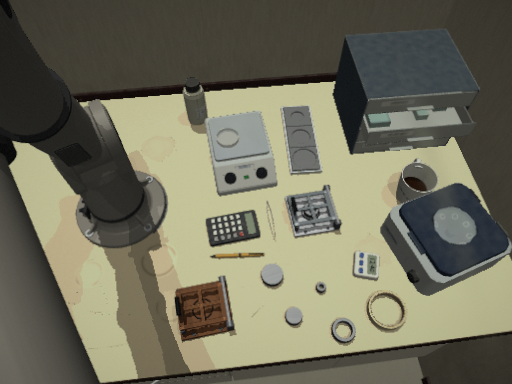

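Candidates in the top view (crop pixels):
- **Rings:** the small ring is at (630,159) and the large ring at (735,127). The brass ring at (697,20) is about 90 mm across, too big.
- **Blanks:** solid discs at (693,235) and (588,272).
- **Fixture:** the grey one at (422,145) is mine, with its grip at (430,188). The brown one at (655,450) is the decoy.
- **Pockets:** from left to right, small (78,128), medium (160,130) and large (245,131).

The choice follows the description: ring or solid, size, and colour.

```bash
python3 - <<'E'
from cell import arm
from h import *
np.set_printoptions(precision=4,suppress=True)
t=arm.capture("top");s=arm.capture("scene")
U=lambda u,v:(110+u*.35,100+v*.35)
for n,c,z in [("small",U(630,159),.02),("large",U(735,127),.02),("bm",U(693,235),.02),("bl",U(588,272),.02),("gripL",U(407,189),.067),("gripR",U(450,187),.067),("grip",(258.2,161.9),.067),("hingeL",U(362,87),.038),("hingeR",U(480,80),.038),("nest c",U(422,145),.034),("base bl",U(366,209),.01),("base br",U(489,202),.01),
 ("ps",U(78,128),.013),("pm",U(160,130),.013),("pl",U(245,131),.013),("c tl",U(39,85),.01),("c tr",U(292,92),.01),("c bl",U(34,172),.01),("c br",U(290,181),.01)]:
    X=world(t,c,z);print(n,X,pix(s,X))
print("scene:")
for n,c,z in [("small",(318.3,290.4),.0),("large",(342.1,329.9),.0),("bm",(293,316),0),("bl",(269,274),.0),("ps",(296.3,118.4),.005),("pm",(303,137.2),.005),("pl",(304.3,156.1),.005),("ringm",(308,210),.01)]:
    print(n,world(s,c,z))
for n,c,z in [("small",(331.3,154.6),.0),("large",(365.7,145.4),.0),("bm",(349.6,179.8),0),("ps",(136.5,140.4),.005),("pm",(168.3,145.8),.005),("pl",(195.2,146.9),.005),("ringm",(258.7,148.8),.01)]:
    print(n,world(t,c,z))
g=world(t,(258.2,161.9),.067)
a=s["image"];x,y=275,175
import cv2
A=cv2.resize(a[175:245,275:350],(450,420),interpolation=cv2.INTER_CUBIC);B=cv2.resize(t["image"][85:145,125:215][:,:],(450,300),interpolation=cv2.INTER_CUBIC)
C=cv2.resize(t["image"][120:180,225:290],(325,300),interpolation=cv2.INTER_CUBIC)
B=cv2.resize(t["image"][125:170,115:215],(325,146),interpolation=cv2.INTER_CUBIC)
o=np.zeros((446,775,3),np.uint8);o[:420,:450]=A;o[:300,450:]=C;o[300:,450:]=B;cv2.imwrite("pics/c1.png",o)
E
```

```text
small [ 0.481  -0.2773  0.02  ] [319.3199 284.8384]
large [ 0.5126 -0.3814  0.02  ] [342.2073 327.9837]
bm [ 0.4069 -0.3369  0.02  ] [292.2792 313.7908]
bl [ 0.3715 -0.2343  0.02  ] [270.8297 272.7421]
gripL [ 0.4452 -0.0605  0.067 ] [291.1822 197.584 ]
gripR [ 0.4469 -0.1001  0.067 ] [294.4254 211.181 ]
grip [ 0.4564 -0.0757  0.067 ] [296.5815 202.3167]
hingeL [ 0.5477 -0.0187  0.038 ] [326.0363 185.9467]
hingeR [ 0.5544 -0.1313  0.038 ] [337.7139 223.2544]
nest c [ 0.4923 -0.0756  0.034 ] [309.2095 207.3442]
base bl [ 0.4342 -0.0218  0.01  ] [283.3191 196.5942]
base br [ 0.4407 -0.1409  0.01  ] [292.8165 236.2933]
ps [0.5146 0.2584 0.013 ] [295.689 115.366]
pm [0.512  0.1781 0.013 ] [299.3409 135.7684]
pl [0.5106 0.0954 0.013 ] [303.7786 158.3207]
c tl [0.5583 0.2988 0.01  ] [307.3009 105.1693]
c tr [0.5496 0.0502 0.01  ] [320.2333 170.6462]
c bl [0.472  0.3015 0.01  ] [279.8165 106.8282]
c br [0.4618 0.0517 0.01  ] [289.1835 173.1419]
scene:
small [ 0.4798 -0.2841  0.    ]
large [ 0.5161 -0.3814  0.    ]
bm [ 0.4101 -0.337   0.    ]
bl [ 0.3682 -0.2296  0.    ]
ps [0.5162 0.2531 0.005 ]
pm [0.5237 0.1779 0.005 ]
pl [0.5153 0.1087 0.005 ]
ringm [ 0.4928 -0.0701  0.01  ]
small [ 0.4874 -0.2838  0.    ]
large [ 0.5139 -0.3829  0.    ]
bm [ 0.4159 -0.3339  0.    ]
ps [0.5287 0.263  0.005 ]
pm [0.5127 0.1732 0.005 ]
pl [0.5092 0.0978 0.005 ]
ringm [ 0.5022 -0.0792  0.01  ]
```

View pics/c1.png

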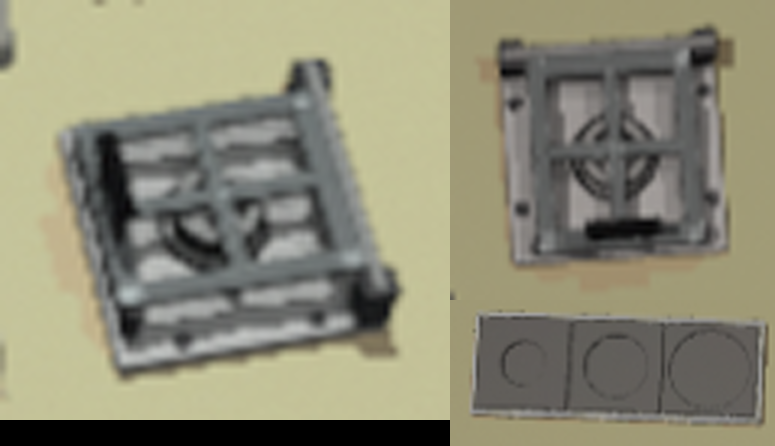

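The grey fixture has its grip bar at about (0.447, −0.081, 0.067), with a yaw of about 3.2°. The base corners and hinge agree with that. I'm moving above it.

```bash
python3 -m jog '{"delta_pos":[[1.2,-1.4,0],[2.2,-2.56,0],[2.2,-2.56,0],[2.2,-2.56,0],[2.2,-2.56,0],[2.2,-2.56,0],[2.2,-2.56,0],[2.2,-2.56,0]],"angular":[[0,0,0],[0,0,0],[0,0,0],[0,0,0],[0,0,0],[0,0,0],[0,0,0],[0,0,0]]}' -1
python3 -m jog '{"delta_pos":[[2.2,-2.56,0],[2.2,-2.56,0],[2.2,-2.56,0],[2.2,-2.56,0],[2.2,-2.56,0],[2.2,-2.56,0],[2.2,-2.56,0],[2.2,-2.56,0]],"angular":[[0,0,0],[0,0,0],[0,0,0],[0,0,0],[0,0,0],[0,0,0],[0,0,0],[0,0,0]]}'
python3 -m jog '{"delta_pos":[[2.2,-2.56,0],[2.2,-2.56,0],[2.2,-2.56,0],[1,-1.2,0],[0,0,0],[0,0,0],[0,0,0],[0,0,0]],"angular":[[0,0,0],[0,0,0],[0,0,0],[0,0,0],[0,0,6.2],[0,0,6.2],[0,0,0],[0,0,0]]}'
python3 - <<'E'
from cell import arm
from h import *
import cv2
d=arm.capture("wrist");cv2.imwrite("pics/w1.png",d["image"]);print(arm.landmark_of("wrist","frame_grip"))
print(pix(d,[.447,-.081,.067]),pix(d,[.4974,-.0781,.03]),pix(d,[.444,-.061,.067]),pix(d,[.4455,-.101,.067]))
E
```

```text
time_s: 1.77
tcp_pos: [0.2901, -0.4178, 0.2229]
eef_rot: [[0.963, 0.269, 0.0], [0.269, -0.963, -0.001], [0.0, 0.001, -1.0]]
ft_force: [0.4, -0.6, -0.8]
finger_gap: 1.001
grip_force: 0.0
time_s: 2.43
tcp_pos: [0.4045, -0.1731, 0.223]
eef_rot: [[0.963, 0.269, 0.001], [0.269, -0.963, -0.001], [0.001, 0.001, -1.0]]
ft_force: [0.8, -0.0, -0.4]
finger_gap: 1.003
grip_force: 0.0
time_s: 3.1
tcp_pos: [0.4533, -0.0687, 0.2228]
eef_rot: [[0.998, 0.059, 0.0], [0.059, -0.998, -0.0], [0.0, 0.0, -1.0]]
ft_force: [-0.1, 0.6, 0.1]
finger_gap: 0.997
grip_force: 0.0
[{'position': [259.1, 182.8], 'p': 0.65}]
[261.19569778 183.98823242] [260.58435037 134.34705303] [242.62800736 185.60146052] [279.45077032 186.39796873]
```

View pics/w1.png

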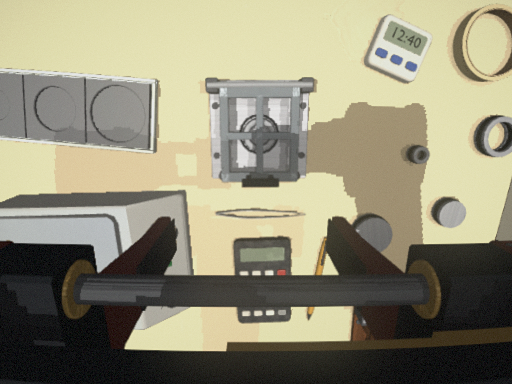

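The wrist view shows the grip bar at (243–279, 183), which matches its predicted place. The large ring is at (497,136), the small ring at (418,155), and both blanks are solid. I'm descending.

```bash
python3 -m jog '{"delta_pos":[[-0.35,0.6,1],[-0.35,0.6,3],[0,0,3],[0,0,3],[0,0,3],[0,0,2],[0,0,0],[0,0,0]],"angular":[[0,0,0],[0,0,0],[0,0,0],[0,0,0],[0,0,0],[0,0,0],[0,0,0],[0,0,0]]}'
python3 - <<'E'
from cell import arm
from h import *
d=arm.capture("wrist");w=arm.landmark_of("wrist","frame_grip");print(w,pix(d,[.447,-.081,.067]))
for x in w: print(world(d,x["position"],.067))
E
```

```text
time_s: 3.87
tcp_pos: [0.4458, -0.0813, 0.0718]
eef_rot: [[0.998, 0.057, -0.003], [0.057, -0.998, 0.0], [-0.003, -0.001, -1.0]]
ft_force: [-0.2, -0.4, 0.7]
finger_gap: 1.001
grip_force: 0.0
[{'position': [245.6, 225.6], 'p': 0.95}] [249.34693964 230.05876364]
[ 0.44970083 -0.07863138  0.067     ]
```

```bash
python3 -m jog '{"delta_pos":[[0.2,-0.1,1],[0,0,1],[0,0,0.2],[0,0,0]],"angular":[[0,0,0],[0,0,0],[0,0,0],[0,0,0]]}'
python3 -m jog '{"delta_pos":[[0,0,0],[0,0,0],[0,0,0],[0,0,0],[0,0,0],[0,0,0],[0,0,0],[0,0,0]],"angular":[[0,0,0],[0,0,0],[0,0,0],[0,0,0],[0,0,0],[0,0,0],[0,0,0],[0,0,0]]}' 1
python3 - <<'E'
from h import *
a0=np.arctan2(.032,-.104)
P=lambda k:.1088*np.array([np.cos(a0-k),np.sin(a0-k)])
ks=np.linspace(0,1.75,25)
for k,a,b in zip(ks[1:],ks[:-1],ks[1:]): print(round(k,2),np.round((P(b)-P(a))*100*[1,-1],2))
E
```

```text
time_s: 4.3
tcp_pos: [0.4483, -0.0798, 0.05]
eef_rot: [[0.998, 0.057, -0.001], [0.057, -0.998, 0.0], [-0.001, -0.0, -1.0]]
ft_force: [-0.3, 0.2, 0.5]
finger_gap: 1.0
grip_force: 0.0
time_s: 4.97
tcp_pos: [0.4489, -0.0787, 0.0507]
eef_rot: [[0.998, 0.057, 0.0], [0.057, -0.998, 0.001], [0.0, -0.001, -1.0]]
ft_force: [-0.1, -0.5, 0.9]
finger_gap: 0.446
grip_force: 30.0
0.07 [ 0.26 -0.75]
0.15 [ 0.31 -0.73]
0.22 [ 0.37 -0.7 ]
0.29 [ 0.42 -0.67]
0.36 [ 0.47 -0.64]
0.44 [ 0.51 -0.61]
0.51 [ 0.55 -0.57]
0.58 [ 0.59 -0.53]
0.66 [ 0.63 -0.48]
0.73 [ 0.66 -0.43]
0.8 [ 0.69 -0.38]
0.88 [ 0.72 -0.33]
0.95 [ 0.74 -0.28]
1.02 [ 0.76 -0.23]
1.09 [ 0.77 -0.17]
1.17 [ 0.79 -0.11]
1.24 [ 0.79 -0.05]
1.31 [0.79 0.  ]
1.39 [0.79 0.06]
1.46 [0.78 0.12]
1.53 [0.77 0.18]
1.6 [0.76 0.23]
1.68 [0.74 0.29]
1.75 [0.72 0.34]
```

The gap is about 39 mm, so the grip bar is held. I'm swinging the frame along the arc.

```bash
python3 -m jog '{"delta_pos":[[0.26,0,-0.75],[0.31,0,-0.73],[0.37,0,-0.70],[0.42,0,-0.67],[0.47,0,-0.64],[0.51,0,-0.61],[0.55,0,-0.57],[0.59,0,-0.53]],"angular":[[0,0,0],[0,0,0],[0,0,0],[0,0,0],[0,0,0],[0,0,0],[0,0,0],[0,0,0]]}'
```

```text
time_s: 5.63
tcp_pos: [0.4837, -0.0766, 0.1033]
eef_rot: [[0.998, 0.057, -0.001], [0.057, -0.998, 0.001], [-0.0, -0.001, -1.0]]
ft_force: [1.7, 6.3, -7.1]
finger_gap: 0.452
grip_force: 30.0
```

```bash
python3 -m jog '{"delta_pos":[[0.63,0,-0.48],[0.66,0,-0.43],[0.69,0,-0.38],[0.72,0,-0.33],[0.74,0,-0.28],[0.76,0,-0.23],[0.77,0,-0.17],[0.79,0,-0.11]],"angular":[[0,0,0],[0,0,0],[0,0,0],[0,0,0],[0,0,0],[0,0,0],[0,0,0],[0,0,0]]}'
python3 -m jog '{"delta_pos":[[0.79,0,-0.05],[0.79,0,0],[0.79,0,0.06],[0.78,0,0.12],[0.77,0,0.18],[0.76,0,0.23],[0.74,0,0.29],[0.72,0,0.34]],"angular":[[0,0,0],[0,0,0],[0,0,0],[0,0,0],[0,0,0],[0,0,0],[0,0,0],[0,0,0]]}'
```

```text
time_s: 6.3
tcp_pos: [0.5404, -0.0729, 0.1274]
eef_rot: [[0.998, 0.058, -0.002], [0.058, -0.998, 0.002], [-0.002, -0.002, -1.0]]
ft_force: [-2.1, 7.0, 0.4]
finger_gap: 0.448
grip_force: 30.0
time_s: 6.97
tcp_pos: [0.6036, -0.0688, 0.1167]
eef_rot: [[0.998, 0.058, 0.001], [0.058, -0.998, 0.002], [0.002, -0.002, -1.0]]
ft_force: [-0.2, 6.1, 3.4]
finger_gap: 0.448
grip_force: 30.0
```

```bash
python3 -m jog '{"delta_pos":[[0,0,0],[0,0,0],[0,0,0],[0,0,0],[0,0,-1],[0,0,-2],[0,0,-3],[-1,0,-3]],"angular":[[0,0,0],[0,0,0],[0,0,0],[0,0,0],[0,0,0],[0,0,0],[0,0,0],[0,0,0]]}' -1
python3 -m jog '{"delta_pos":[[-2,0,-2],[-3,0,0],[-3,0,0],[-3,0,0],[-1.5,0,0],[0,0,0],[0,0,0]],"angular":[[0,0,0],[0,0,0],[0,0,0],[0,0,0],[0,0,0],[0,0,0],[0,0,0]]}'
python3 - <<'E'
from cell import arm
from h import *
import cv2
d=arm.capture("wrist");cv2.imwrite("pics/w2.png",d["image"])
for n in("ring_medium","pocket_medium","pocket_large","pocket_small","ring_small","ring_large"): print(n,[(x["position"],round(x["p"],2)) for x in arm.landmark_of("wrist",n)])
for X in([.4974,-.0781,.03],[.511,.177,.009],[.509,.096,.009],[.481,-.2773,.02],[.5126,-.3814,.02]):print(pix(d,X))
E
```

```text
time_s: 7.63
tcp_pos: [0.5927, -0.0719, 0.2064]
eef_rot: [[0.998, 0.056, -0.001], [0.056, -0.998, 0.0], [-0.001, -0.0, -1.0]]
ft_force: [1.2, 0.5, 0.2]
finger_gap: 0.989
grip_force: 0.0
time_s: 8.22
tcp_pos: [0.4676, -0.0793, 0.2261]
eef_rot: [[0.998, 0.055, 0.002], [0.055, -0.998, -0.001], [0.001, 0.001, -1.0]]
ft_force: [1.6, -0.2, 0.7]
finger_gap: 1.001
grip_force: 0.0
ring_medium [([250.3, 144.7], 0.78)]
pocket_medium [([51.2, 120.8], 0.89)]
pocket_large [([111.9, 123.5], 0.97)]
pocket_small []
ring_small [([403.8, 162.2], 0.71)]
ring_large [([479.8, 142.9], 0.86)]
[250.45742961 145.9408638 ]
[ 50.84665059 123.72399888]
[112.41189009 127.79388793]
[407.11901787 167.6944534 ]
[487.72173036 148.48826325]
```

View pics/w2.png

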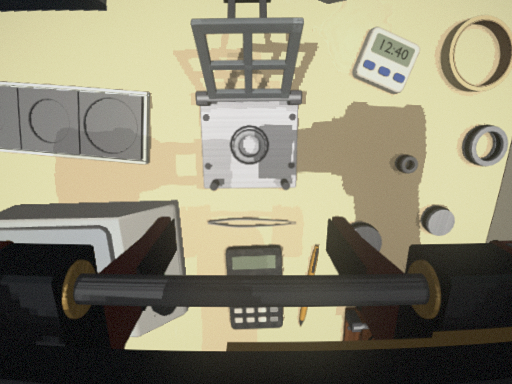

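The frame is leaning open. The medium ring is clear in the nest at (249,144). I'm refining positions from this view.

```bash
python3 - <<'E'
from cell import arm
from h import *
import cv2
np.set_printoptions(precision=4,suppress=True)
d=arm.capture("wrist")
for n,c,z in(("m",(249,143.5),.03),("m net",(250.3,144.7),.01),("pm",(51,120.5),.013),("pl",(112,126),.013),("s",(406,162.5),.02),("s",(403.8,162.2),.0),("l",(486,145),.02)):print(n,world(d,c,z))
im=d["image"]
A=cv2.resize(im[110:180,200:310],(660,420),interpolation=cv2.INTER_CUBIC)
cv2.imwrite("pics/c2.png",A)
E
```

```text
m [ 0.5007 -0.0752  0.03  ]
m net [ 0.4972 -0.0769  0.01  ]
pm [0.5153 0.1742 0.013 ]
pl [0.5116 0.0952 0.013 ]
s [ 0.4883 -0.2728  0.02  ]
s [ 0.4858 -0.2805  0.    ]
l [ 0.5176 -0.3754  0.02  ]
```

View pics/c2.png

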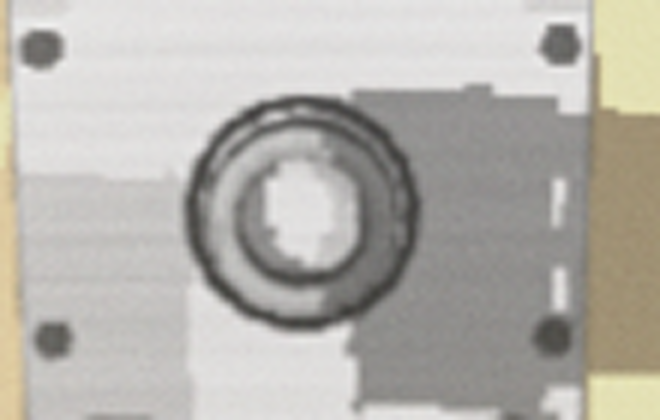

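```bash
python3 -m jog '{"delta_pos":[[1,0,1.5],[1,0,3],[0.9,0,3.5],[0,0,3.5],[0,0,3.5],[0,0,2],[0,0,0],[0,0,0]],"angular":[[0,0,0],[0,0,0],[0,0,0],[0,0,0],[0,0,0],[0,0,0],[0,0,0],[0,0,0]]}'
python3 - <<'E'
from cell import arm
from h import *
import cv2
d=arm.capture("wrist");cv2.imwrite("pics/w3.png",d["image"]);print(pix(d,[.4965,-.0775,.03]))
E
```

```text
time_s: 9.28
tcp_pos: [0.4962, -0.0769, 0.0544]
eef_rot: [[0.998, 0.057, -0.002], [0.057, -0.998, 0.001], [-0.002, -0.001, -1.0]]
ft_force: [0.1, 0.3, 0.4]
finger_gap: 1.001
grip_force: 0.0
[250.76965636 219.94241466]
```

View pics/w3.png

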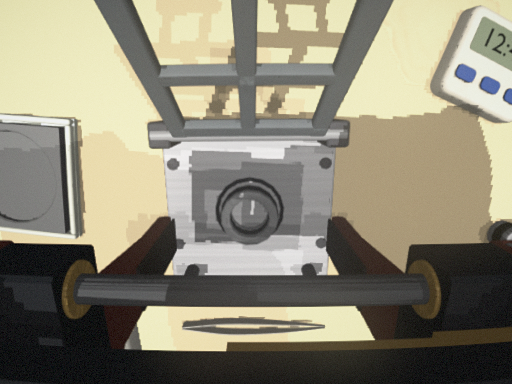

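```bash
python3 -m jog '{"delta_pos":[[0.35,0,1.3],[0,0,1.4],[0,0,1],[0,0,0],[0,0,0]],"angular":[[0,0,0],[0,0,0],[0,0,0],[0,0,0],[0,0,0]]}'
python3 -m jog '{"delta_pos":[[0,0,0],[0,0,0],[0,0,0],[0,0,0],[0,0,0],[0,0,0],[0,0,0],[0,0,0]],"angular":[[0,0,0],[0,0,0],[0,0,0],[0,0,0],[0,0,0],[0,0,0],[0,0,0],[0,0,0]]}' 1
python3 -m jog '{"delta_pos":[[0,0,-1],[0,0,-2],[0,0,-3],[0,0,-3],[0,0,-2],[0,0,-1],[0,0,0],[0,0,0]],"angular":[[0,0,0],[0,0,0],[0,0,0],[0,0,0],[0,0,0],[0,0,0],[0,0,0],[0,0,0]]}'
```

```text
time_s: 9.75
tcp_pos: [0.5006, -0.0771, 0.0188]
eef_rot: [[0.998, 0.056, 0.001], [0.056, -0.998, -0.0], [0.001, 0.0, -1.0]]
ft_force: [0.1, 0.3, 0.3]
finger_gap: 0.995
grip_force: 0.0
time_s: 10.42
tcp_pos: [0.5001, -0.077, 0.018]
eef_rot: [[0.998, 0.056, -0.0], [0.056, -0.998, 0.0], [-0.0, -0.0, -1.0]]
ft_force: [-0.7, -0.1, 0.6]
finger_gap: 0.443
grip_force: 30.0
time_s: 11.08
tcp_pos: [0.4999, -0.0772, 0.138]
eef_rot: [[0.998, 0.056, 0.0], [0.056, -0.998, -0.0], [0.0, 0.0, -1.0]]
ft_force: [-0.9, -0.3, -1.4]
finger_gap: 0.443
grip_force: 30.0
```

Gap of about 39 mm, so the medium ring is held. I'm carrying it to above the middle pocket.

```bash
python3 -m jog '{"delta_pos":[[0.2,-1.5,0],[0.4,-3.2,0],[0.4,-3.7,0],[0.4,-3.7,0],[0.4,-3.7,0],[0.4,-3.7,0],[0.3,-3.2,0],[0.2,-2.43,0]],"angular":[[0,0,0],[0,0,0],[0,0,0],[0,0,0],[0,0,0],[0,0,0],[0,0,0],[0,0,0]]}'
python3 -m jog '{"delta_pos":[[0,0,2],[0,0,3],[0,0,2],[0,0,0],[0,0,0]],"angular":[[0,0,0],[0,0,0],[0,0,0],[0,0,0],[0,0,0]]}'
python3 - <<'E'
from cell import arm
from h import *
import cv2
d=arm.capture("wrist");im=d["image"].copy()
cv2.imwrite("pics/w4.png",im)
for X in([.513,.1755,.013],[.510,.096,.013],[.516,.256,.013]):print(pix(d,X))
for n in("pocket_medium","pocket_large","pocket_small"): print(n,[(x["position"],round(x["p"],2),world(d,x["position"],.005).round(4)) for x in arm.landmark_of("wrist",n)])
E
```

```text
time_s: 11.75
tcp_pos: [0.5113, 0.1785, 0.1361]
eef_rot: [[0.998, 0.059, -0.003], [0.059, -0.998, 0.0], [-0.003, -0.0, -1.0]]
ft_force: [0.2, 0.1, -0.2]
finger_gap: 0.44
grip_force: 30.0
time_s: 12.17
tcp_pos: [0.511, 0.1748, 0.066]
eef_rot: [[0.998, 0.057, -0.005], [0.057, -0.998, -0.002], [-0.005, 0.001, -1.0]]
ft_force: [0.4, 0.6, -1.2]
finger_gap: 0.44
grip_force: 30.0
[249.10954803 204.18828538]
[353.35991114 213.48123463]
[141.68022176 194.40661658]
pocket_medium [([246.7, 199.1], 0.57, array([0.5145, 0.1775, 0.005 ]))]
pocket_large [([344.3, 206.9], 0.64, array([0.5124, 0.1009, 0.005 ])), ([246.5, 197.5], 0.55, array([0.5157, 0.1777, 0.005 ]))]
pocket_small [([141.4, 188.4], 0.57, array([0.5184, 0.2589, 0.005 ]))]
```

View pics/w4.png

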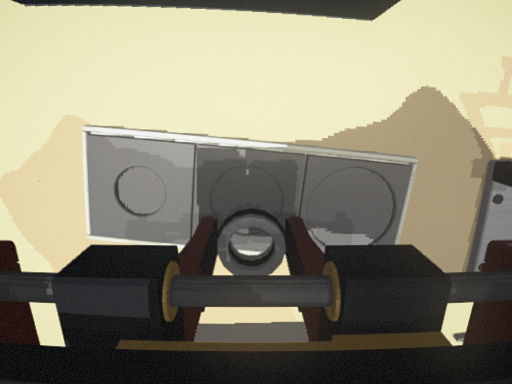

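The small recess centre is at (140,190), the large at (351,208), and the medium around (248,200). That shifts the pockets about 3 mm further away. I'm adjusting and lowering the ring.

```bash
python3 -m jog '{"delta_pos":[[0.4,-0.1,1],[0,0,2],[0,0,1.2],[0,0,0.5],[0,0,0],[0,0,0]],"angular":[[0,0,0],[0,0,0],[0,0,0],[0,0,0],[0,0,0],[0,0,0]]}'
```

```text
time_s: 12.87
tcp_pos: [0.5168, 0.1767, 0.021]
eef_rot: [[0.998, 0.056, -0.0], [0.056, -0.998, -0.0], [-0.0, 0.0, -1.0]]
ft_force: [-0.1, 0.2, 0.0]
finger_gap: 0.443
grip_force: 30.0
```

```bash
python3 -m jog '{"delta_pos":[[0,0,0.2],[0,0,0.1],[0,0,0]],"angular":[[0,0,0],[0,0,0],[0,0,0]]}'
python3 -m jog '{"delta_pos":[[0,0,0],[0,0,0],[0,0,0],[0,0,0],[0,0,-1],[0,0,-3],[0,0,-4],[0,0,-4]],"angular":[[0,0,0],[0,0,0],[0,0,0],[0,0,0],[0,0,0],[0,0,0],[0,0,0],[0,0,0]]}' -1
python3 -m jog '{"delta_pos":[[-2,0,-2],[-3,0,0],[-2,0,0],[0,0,0],[0,0,0]],"angular":[[0,0,0],[0,0,0],[0,0,0],[0,0,0],[0,0,0]]}'
python3 - <<'E'
from cell import arm
from h import *
import cv2
d=arm.capture("wrist");im=d["image"].copy()
cv2.imwrite("pics/w5.png",cv2.resize(im[60:260,80:420],(680,400)))
for X in([.516,.176,.009],[.516,.176,.029],[.514,.0975,.013],[.519,.257,.013]):print(pix(d,X))
E
```

```text
time_s: 13.12
tcp_pos: [0.5171, 0.1767, 0.0184]
eef_rot: [[0.998, 0.056, 0.001], [0.056, -0.998, 0.0], [0.001, -0.0, -1.0]]
ft_force: [-1.2, 0.2, -0.7]
finger_gap: 0.442
grip_force: 30.0
time_s: 13.78
tcp_pos: [0.5159, 0.1765, 0.1395]
eef_rot: [[0.998, 0.057, -0.002], [0.057, -0.998, -0.0], [-0.002, 0.0, -1.0]]
ft_force: [0.0, -0.8, 0.5]
finger_gap: 0.984
grip_force: 0.0
time_s: 14.2
tcp_pos: [0.4465, 0.1726, 0.159]
eef_rot: [[0.998, 0.057, 0.001], [0.057, -0.998, -0.0], [0.001, 0.0, -1.0]]
ft_force: [0.7, 0.1, 1.1]
finger_gap: 0.999
grip_force: 0.0
[250.73864086 111.546316  ]
[250.74093975 111.53605343]
[328.75714902 118.56962887]
[169.47254269 104.05703515]
```

View pics/w5.png

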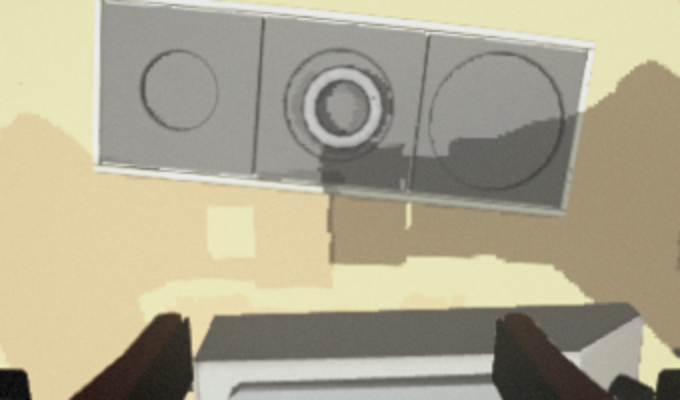

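The medium ring is seated in its recess (crop (342,106) in the circle at (339,104)). Next is the small ring.

```bash
python3 -m jog '{"delta_pos":[[0,1.9,0],[0,3.6,0],[0,3.8,0],[0,3.8,0],[0,3.8,0],[0,3.8,0],[0,3.8,0],[0,3.8,0]],"angular":[[0,0,0],[0,0,0],[0,0,0],[0,0,0],[0,0,0],[0,0,0],[0,0,0],[0,0,0]]}'
python3 -m jog '{"delta_pos":[[0.3,3.8,0],[0.3,3.8,1],[0.3,3.8,2],[0.3,3.6,2],[0.1,1.8,2],[0,0,1],[0,0,0],[0,0,0]],"angular":[[0,0,0],[0,0,0],[0,0,0],[0,0,0],[0,0,0],[0,0,0],[0,0,0],[0,0,0]]}'
python3 - <<'E'
from cell import arm
from h import *
import cv2
d=arm.capture("wrist");im=d["image"].copy()
cv2.imwrite("pics/w6.png",im)
for X in([.485,-.277,.02],[.515,-.38,.02]):print(pix(d,X))
for n in("ring_small","ring_large"): print(n,[(x["position"],round(x["p"],2),world(d,x["position"],0).round(4)) for x in arm.landmark_of("wrist",n)])
E
```

```text
time_s: 14.92
tcp_pos: [0.4638, -0.1123, 0.1583]
eef_rot: [[0.998, 0.056, 0.001], [0.056, -0.998, -0.0], [0.001, 0.0, -1.0]]
ft_force: [1.2, -1.2, -0.2]
finger_gap: 0.998
grip_force: 0.0
time_s: 15.58
tcp_pos: [0.4854, -0.2746, 0.0782]
eef_rot: [[0.998, 0.057, -0.001], [0.057, -0.998, 0.001], [-0.001, -0.001, -1.0]]
ft_force: [-0.1, -0.2, -0.1]
finger_gap: 1.005
grip_force: 0.0
[253.15184552 205.5753584 ]
[391.32005094 175.10294659]
ring_small [([259.3, 200.7], 0.95, array([ 0.4832, -0.2824,  0.    ]))]
ring_large [([383.8, 170.7], 0.7, array([ 0.5146, -0.3829,  0.    ]))]
```

View pics/w6.png

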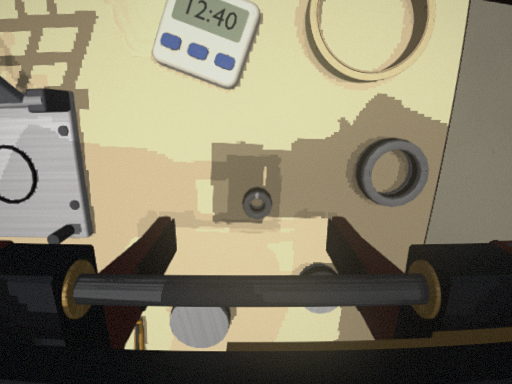

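The small ring is at (257,205) and the large at (391,174). I'm shifting 5 mm sideways and grasping the small one.

```bash
python3 -m jog '{"delta_pos":[[0.03,0.55,1.5],[0,0,2.5],[0,0,2],[0,0,1.2],[0,0,0],[0,0,0]],"angular":[[0,0,0],[0,0,0],[0,0,0],[0,0,0],[0,0,0],[0,0,0]]}'
python3 -m jog '{"delta_pos":[[0,0,0],[0,0,0],[0,0,0],[0,0,0],[0,0,0],[0,0,0],[0,0,0],[0,0,0]],"angular":[[0,0,0],[0,0,0],[0,0,0],[0,0,0],[0,0,0],[0,0,0],[0,0,0],[0,0,0]]}' 1
python3 -m jog '{"delta_pos":[[0,0,0],[0,0,0],[0,0,-1],[0,0,-2],[0,0,-3],[0,0,-4],[0,0,-2],[0,0,0]],"angular":[[0,0,0],[0,0,0],[0,0,0],[0,0,0],[0,0,0],[0,0,0],[0,0,0],[0,0,0]]}'
```

```text
time_s: 16.23
tcp_pos: [0.4862, -0.2806, 0.0072]
eef_rot: [[0.998, 0.057, 0.0], [0.057, -0.998, 0.0], [0.0, -0.0, -1.0]]
ft_force: [-0.3, 0.7, -0.5]
finger_gap: 0.997
grip_force: 0.0
time_s: 16.9
tcp_pos: [0.4858, -0.2811, 0.0067]
eef_rot: [[0.998, 0.056, 0.0], [0.056, -0.998, 0.0], [0.0, -0.0, -1.0]]
ft_force: [0.8, 0.3, 1.3]
finger_gap: 0.433
grip_force: 0.0
time_s: 17.57
tcp_pos: [0.4888, -0.2826, 0.1324]
eef_rot: [[0.998, 0.056, 0.008], [0.056, -0.998, -0.004], [0.008, 0.005, -1.0]]
ft_force: [1.1, 0.1, -0.2]
finger_gap: 0.252
grip_force: 30.0
```

```bash
python3 - <<'E'
from cell import arm
from h import *
import cv2
d=arm.capture("wrist");s=arm.state();print(s["tcp_pos"],s["finger_gap"],s["grip_force"])
cv2.imwrite("pics/w7.png",d["image"][150:340,130:390])
R=np.array(s["eef_rot"]);p=np.array(s["tcp_pos"])
print("tip",pix(d,p),"on table",pix(d,[.4857,-.2806,.02]))
print([(x["position"],round(x["p"],2)) for x in arm.find_in("wrist","ring_small")])
E
```

```text
[ 0.48749185 -0.28196005  0.12983825] 0.2566108587755237 29.999962493602652
tip [248.59569797 235.66817177] on table [247.34717381 191.61164338]
[([251.1, 243.0], 0.6)]
```

View pics/w7.png

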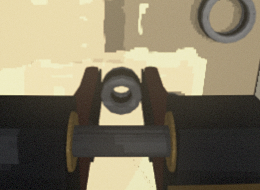

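The small ring is held level between the fingers. I'm carrying it to the small pocket.

```bash
python3 -m jog '{"delta_pos":[[0,-1.8,0],[0,-3.4,0],[0,-3.7,0],[0,-3.7,0],[0,-3.7,0],[0,-3.7,0],[0,-3.7,0],[0,-3.7,0]],"angular":[[0,0,0],[0,0,0],[0,0,0],[0,0,0],[0,0,0],[0,0,0],[0,0,0],[0,0,0]]}'
python3 -m jog '{"delta_pos":[[0,-3.7,0],[0.5,-3.7,0],[1,-3.7,0],[1,-3.7,0],[1,-3.6,0],[1,-3,0],[1,-3,0],[0.6,-1.8,0]],"angular":[[0,0,0],[0,0,0],[0,0,0],[0,0,0],[0,0,0],[0,0,0],[0,0,0],[0,0,0]]}'
python3 -m jog '{"delta_pos":[[0,0,1.5],[0,0,3],[0,0,3],[0,0,1.5],[0,0,0],[0,0,0]],"angular":[[0,0,0],[0,0,0],[0,0,0],[0,0,0],[0,0,0],[0,0,0]]}'
python3 - <<'E'
from cell import arm
from h import *
d=arm.capture("wrist")
for n in("pocket_medium","pocket_large","pocket_small"): print(n,[(x["position"],round(x["p"],2),world(d,x["position"],.005).round(4)) for x in arm.landmark_of("wrist",n)])
E
```

```text
time_s: 18.33
tcp_pos: [0.4685, -0.006, 0.1253]
eef_rot: [[0.998, 0.056, -0.003], [0.056, -0.998, -0.0], [-0.003, -0.0, -1.0]]
ft_force: [1.5, 0.1, -0.4]
finger_gap: 0.257
grip_force: 30.0
time_s: 19.0
tcp_pos: [0.5154, 0.261, 0.125]
eef_rot: [[0.998, 0.06, -0.003], [0.06, -0.998, 0.001], [-0.003, -0.001, -1.0]]
ft_force: [1.1, 0.3, -0.6]
finger_gap: 0.257
grip_force: 30.0
time_s: 19.5
tcp_pos: [0.5149, 0.2568, 0.0349]
eef_rot: [[0.998, 0.057, -0.004], [0.057, -0.998, -0.002], [-0.004, 0.002, -1.0]]
ft_force: [-0.5, 0.7, 0.1]
finger_gap: 0.258
grip_force: 30.0
pocket_medium [([364.2, 223.2], 0.89, array([0.515 , 0.1781, 0.005 ])), ([469.9, 229.8], 0.2, array([0.5136, 0.0994, 0.005 ]))]
pocket_large [([473.5, 231.8], 0.92, array([0.5122, 0.0962, 0.005 ]))]
pocket_small [([247.8, 213.1], 0.96, array([0.5179, 0.2583, 0.005 ])), ([362.7, 222.1], 0.56, array([0.5157, 0.1793, 0.005 ]))]
```

```bash
python3 -m jog '{"delta_pos":[[0.25,0,0.5],[0,-0.05,0.6],[0,0,0.4],[0,0,0.1],[0,0,0],[0,0,0]],"angular":[[0,0,0],[0,0,0],[0,0,0],[0,0,0],[0,0,0],[0,0,0]]}'
```

```text
time_s: 20.2
tcp_pos: [0.5188, 0.2581, 0.0205]
eef_rot: [[0.998, 0.056, -0.0], [0.056, -0.998, -0.0], [-0.0, 0.0, -1.0]]
ft_force: [-0.5, -1.7, -0.6]
finger_gap: 0.256
grip_force: 30.0
```

```bash
python3 -m jog '{"delta_pos":[[0,0,0.15],[0,0,0.15],[0,0,0.1],[0,0,0]],"angular":[[0,0,0],[0,0,0],[0,0,0],[0,0,0]]}'
python3 -m jog '{"delta_pos":[[0,0,0],[0,0,0],[0,0,0],[0,0,0],[0,0,-1],[0,0,-3],[0,0,-4],[0,0,-4]],"angular":[[0,0,0],[0,0,0],[0,0,0],[0,0,0],[0,0,0],[0,0,0],[0,0,0],[0,0,0]]}' -1
python3 -m jog '{"delta_pos":[[-2,1.5,-1],[-2.5,3,0],[-2.5,3.6,0],[0,3.8,0],[0,3.8,0],[0,3.8,0],[0,3.8,0],[0,3.8,0]],"angular":[[0,0,0],[0,0,0],[0,0,0],[0,0,0],[0,0,0],[0,0,0],[0,0,0],[0,0,0]]}'
```

```text
time_s: 20.53
tcp_pos: [0.5188, 0.258, 0.0165]
eef_rot: [[0.998, 0.056, -0.0], [0.056, -0.998, -0.0], [-0.0, 0.0, -1.0]]
ft_force: [0.2, 0.0, -0.6]
finger_gap: 0.256
grip_force: 30.0
time_s: 21.2
tcp_pos: [0.5181, 0.2578, 0.138]
eef_rot: [[0.998, 0.057, -0.002], [0.057, -0.998, -0.001], [-0.002, 0.001, -1.0]]
ft_force: [1.3, -0.1, 0.2]
finger_gap: 0.828
grip_force: 0.0
time_s: 21.87
tcp_pos: [0.4654, -0.0163, 0.1477]
eef_rot: [[0.998, 0.057, 0.001], [0.057, -0.998, -0.0], [0.001, 0.0, -1.0]]
ft_force: [0.1, 0.1, 0.1]
finger_gap: 1.001
grip_force: 0.0
```

```bash
python3 -m jog '{"delta_pos":[[0,2.5,0],[0,3.8,0],[0,3.8,0],[0,3.8,0],[0,3.8,0],[0.5,3.8,0],[0.5,3.8,0],[0.5,3.8,0]],"angular":[[0,0,0],[0,0,0],[0,0,0],[0,0,0],[0,0,0],[0,0,0],[0,0,0],[0,0,0]]}'
python3 -m jog '{"delta_pos":[[0.5,3.5,2],[0.5,2.5,2],[0.5,1.5,2],[0,0,1.5],[0,0,0],[0,0,0]],"angular":[[0,0,0],[0,0,0],[0,0,0],[0,0,0],[0,0,0],[0,0,0]]}'
python3 - <<'E'
from cell import arm
from h import *
import cv2
d=arm.capture("wrist");im=d["image"].copy()
cv2.imwrite("pics/w8.png",im[120:300,130:390])
for X in([.516,-.380,.02],):print(pix(d,X))
print([(x["position"],round(x["p"],2),world(d,x["position"],0).round(4)) for x in arm.landmark_of("wrist","ring_large")])
E
```

```text
time_s: 22.53
tcp_pos: [0.4969, -0.3062, 0.1477]
eef_rot: [[0.998, 0.056, 0.001], [0.056, -0.998, -0.0], [0.001, 0.0, -1.0]]
ft_force: [1.1, 1.0, -0.7]
finger_gap: 1.001
grip_force: 0.0
time_s: 23.03
tcp_pos: [0.5157, -0.3776, 0.0716]
eef_rot: [[0.998, 0.057, -0.001], [0.057, -0.998, 0.001], [-0.001, -0.001, -1.0]]
ft_force: [0.1, -0.4, 0.8]
finger_gap: 0.996
grip_force: 0.0
[253.30884589 207.33729904]
[]
```

View pics/w8.png

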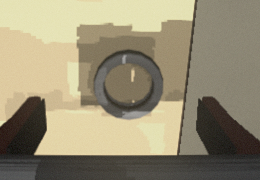

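The ring's centre is at (258,206), so it sits about 4 mm further in −y. Correcting and grasping.

```bash
python3 -m jog '{"delta_pos":[[0.15,0.55,1.5],[0,0,2],[0,0,2],[0,0,1],[0,0,0],[0,0,0]],"angular":[[0,0,0],[0,0,0],[0,0,0],[0,0,0],[0,0,0],[0,0,0]]}'
python3 -m jog '{"delta_pos":[[0,0,0],[0,0,0],[0,0,0],[0,0,0],[0,0,0],[0,0,0],[0,0,0],[0,0,0]],"angular":[[0,0,0],[0,0,0],[0,0,0],[0,0,0],[0,0,0],[0,0,0],[0,0,0],[0,0,0]]}' 1
python3 -m jog '{"delta_pos":[[0,0,-1],[0,0,-2],[0,0,-3],[0,0,-4],[0,0,-2],[0,0,0]],"angular":[[0,0,0],[0,0,0],[0,0,0],[0,0,0],[0,0,0],[0,0,0]]}'
```

```text
time_s: 23.63
tcp_pos: [0.5184, -0.3834, 0.0076]
eef_rot: [[0.998, 0.057, 0.001], [0.057, -0.998, -0.0], [0.001, 0.0, -1.0]]
ft_force: [-0.0, -0.0, -0.2]
finger_gap: 0.999
grip_force: 0.0
time_s: 24.3
tcp_pos: [0.518, -0.3837, 0.0071]
eef_rot: [[0.998, 0.056, 0.0], [0.056, -0.998, -0.0], [0.0, 0.0, -1.0]]
ft_force: [-1.3, 1.0, 5.0]
finger_gap: 0.604
grip_force: 30.0
time_s: 24.8
tcp_pos: [0.5207, -0.3857, 0.1327]
eef_rot: [[0.998, 0.056, 0.008], [0.056, -0.998, -0.005], [0.008, 0.006, -1.0]]
ft_force: [0.4, 0.0, -0.9]
finger_gap: 0.607
grip_force: 30.0
```

```bash
python3 -m jog '{"delta_pos":[[-1,-1.8,0],[-1,-3.4,0],[-1,-3.6,0],[0,-3.7,0],[0,-3.7,0],[0,-3.7,0],[0,-3.7,0],[0,-3.7,0]],"angular":[[0,0,0],[0,0,0],[0,0,0],[0,0,0],[0,0,0],[0,0,0],[0,0,0],[0,0,0]]}'
python3 -m jog '{"delta_pos":[[0,-3.7,0],[0,-3.7,0],[0.5,-3.7,0],[1,-3.3,0],[1.2,-3,0],[1.2,-2,0],[1.2,-1.3,0],[0,0,0]],"angular":[[0,0,0],[0,0,0],[0,0,0],[0,0,0],[0,0,0],[0,0,0],[0,0,0],[0,0,0]]}'
python3 -m jog '{"delta_pos":[[0,0,1.5],[0,0,3],[0,0,3],[0,0,1.5],[0,0,0],[0,0,0]],"angular":[[0,0,0],[0,0,0],[0,0,0],[0,0,0],[0,0,0],[0,0,0]]}'
python3 - <<'E'
from cell import arm
from h import *
d=arm.capture("wrist")
for n in("pocket_medium","pocket_large","pocket_small"): print(n,[(x["position"],round(x["p"],2),world(d,x["position"],.005).round(4)) for x in arm.landmark_of("wrist",n)])
E
```

```text
time_s: 25.47
tcp_pos: [0.4713, -0.1113, 0.1261]
eef_rot: [[0.998, 0.056, -0.001], [0.056, -0.998, 0.0], [-0.001, -0.0, -1.0]]
ft_force: [0.1, 0.6, -1.6]
finger_gap: 0.607
grip_force: 30.0
time_s: 26.13
tcp_pos: [0.513, 0.1007, 0.1264]
eef_rot: [[0.998, 0.061, 0.001], [0.061, -0.998, 0.002], [0.001, -0.002, -1.0]]
ft_force: [1.1, 0.2, -0.9]
finger_gap: 0.605
grip_force: 30.0
time_s: 26.63
tcp_pos: [0.5106, 0.0957, 0.0359]
eef_rot: [[0.998, 0.056, -0.003], [0.056, -0.998, -0.001], [-0.003, 0.001, -1.0]]
ft_force: [0.6, 0.4, -1.4]
finger_gap: 0.605
grip_force: 30.0
pocket_medium [([128.9, 204.1], 0.65, array([0.515, 0.178, 0.005]))]
pocket_large [([247.0, 212.9], 0.76, array([0.5133, 0.0977, 0.005 ]))]
pocket_small [([17.3, 193.2], 0.78, array([0.5181, 0.2579, 0.005 ])), ([14.9, 195.0], 0.45, array([0.5167, 0.2599, 0.005 ]))]
```

Opening fully here would bring a finger to within 2 mm of the medium ring, so I'll release with a partial opening.

```bash
python3 -m jog '{"delta_pos":[[0.2,-0.1,0.6],[0,0,0.6],[0,0,0.4],[0,0,0.1],[0,0,0],[0,0,0]],"angular":[[0,0,0],[0,0,0],[0,0,0],[0,0,0],[0,0,0],[0,0,0]]}'
python3 -m jog '{"delta_pos":[[0,0,0.15],[0,0,0.1],[0,0,0],[0,0,0]],"angular":[[0,0,0],[0,0,0],[0,0,0],[0,0,0]]}'
```

```text
time_s: 27.33
tcp_pos: [0.5136, 0.0978, 0.0195]
eef_rot: [[0.998, 0.056, -0.0], [0.056, -0.998, -0.0], [-0.0, 0.0, -1.0]]
ft_force: [-0.8, -1.1, -1.3]
finger_gap: 0.607
grip_force: 30.0
time_s: 27.67
tcp_pos: [0.5137, 0.0978, 0.0172]
eef_rot: [[0.998, 0.056, -0.0], [0.056, -0.998, -0.0], [-0.0, 0.0, -1.0]]
ft_force: [-0.2, -0.0, -1.8]
finger_gap: 0.602
grip_force: 30.0
```

```bash
python3 -m jog '{"delta_pos":[[0,0,0],[0,0,0],[0,0,0],[0,0,0],[0,0,-1],[0,0,-3],[0,0,-4],[0,0,-4]],"angular":[[0,0,0],[0,0,0],[0,0,0],[0,0,0],[0,0,0],[0,0,0],[0,0,0],[0,0,0]]}' -0.6
python3 -m jog '{"delta_pos":[[-2,-2,-3],[-3,-3,-2],[-2,-2,0],[0,0,0],[0,0,0],[0,0,0]],"angular":[[0,0,0],[0,0,0],[0,0,0],[0,0,0],[0,0,0],[0,0,0]]}'
python3 - <<'E'
from cell import arm
from h import *
import cv2
d=arm.capture("wrist");a=d["image"][80:240,80:440]
t=arm.capture("top")["image"][80:240,110:400]
o=np.zeros((760//1,720,3),np.uint8)[:600];o[:320]=cv2.resize(a,(720,320));o[320:600,:507]=cv2.resize(t,(507,280))
cv2.imwrite("pics/w9.png",o)
for X in([.5155,.177,.01],[.5130,.0977,.01],[.518,.2578,.01]):print((pix(d,X)-[80,80])*2)
E
```

```text
time_s: 28.33
tcp_pos: [0.5127, 0.0978, 0.1386]
eef_rot: [[0.998, 0.057, -0.002], [0.057, -0.998, -0.0], [-0.002, -0.0, -1.0]]
ft_force: [0.8, 0.3, -0.7]
finger_gap: 0.8
grip_force: 0.0
time_s: 28.83
tcp_pos: [0.4437, 0.1601, 0.1853]
eef_rot: [[0.998, 0.056, 0.001], [0.056, -0.998, -0.0], [0.001, 0.0, -1.0]]
ft_force: [-0.9, -0.0, 0.3]
finger_gap: 0.799
grip_force: 0.0
[316.68421021  57.09313486]
[461.3815994   70.61910765]
[168.50327062  44.70462465]
```

View pics/w9.png

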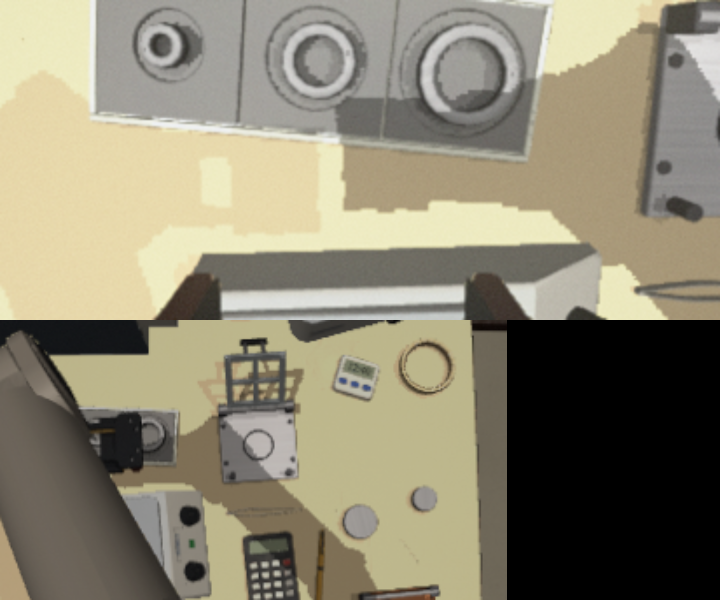

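All three rings lie flat inside their recesses: small at (162,45), medium at (318,61) and large at (468,74). The frame is open and the blanks are where they were, so I'm handing in.

```bash
python3 -c "
from cell import arm
print(arm.job_done())"
```

```text
the job is handed in; nothing more can be done
None
```

I handed the job in at about 29 s of the 93 s allowed: the last pictures show the three rings flat in their own pockets, the fixture frame standing open and both blanks where they lay; no verdict came back.

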